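# Load the slide rack and lower the incubation chamber's heavy cover onto its seal

### The job

Take the rack of glass slides off the bench and stand it upright in the pocket on the floor of the open slide incubation chamber. Then push the heavy hinged cover down slowly, so that it does not slam, and once it is fully home bed its springy seal by pressing on it with about 16 N for half a second, never more than 22 N; it then stays shut when you let go. Leave the other things on the bench where they are.

Things in the scene. Friction and masses are not known exactly. Their poses are not given: they have to be found in the camera images.
- chamber: Slide incubation chamber, a white insulated box fixed to the bench: 240 mm along its own x, 210 mm along its own y, 110 mm high, black control panel on its -x face. Origin: centre of its underside; z up. The well, open at the top, is centred, 150 (x) by 124 mm (y), its floor 30 mm above the underside. Cover hinged along the top of the +y side; its seat rail stands up to 11 mm above the -y rim.
- chamber_pocket (a point): Centre of the pocket on the well's floor, where the rack stands; axes as the chamber's. Rails 6 mm high on the floor bound the pocket, 118 mm (x) by 92 mm (y).
- slide_rack: Grey plastic rack of glass slides on edge, loose on the bench, 0.2 to 0.33 kg: 110 mm along its own x, 84 mm along its own y, 64 mm high. Origin: centre of its underside; z up. Its long side goes along the chamber's x in the pocket, either way round.
- rack_bar (a point): Middle of the rack's carrying bar, 58 mm above its underside. The bar runs along the rack's x, 12 mm wide (y) and 12 mm high, on a post at each end: 94 mm clear between the posts, 20 mm clear between the slides and the bar. Axes as the rack's.
- cover (a joint): Angle of the cover, rad: about 0 shut, 1.57 straight up; starts open at 1.38 to 1.52. It is fully home where it meets its hard seat, at 0.005 to 0.05: the seat's height setting differs by up to 9 mm, so find it by feel. A stiff hinge (1.2 N m friction, 0.8 N m s/rad damping) holds it wherever it is left. Closing the last 0.3 rad faster than 0.8 rad/s (14 cm/s at the press point) is a slam.
- cover_hinge (a point): Middle of the cover's hinge axis: 105 mm along the chamber's +y from its centre, 110 mm above its underside. The axis runs along the chamber's x. This frame turns with the cover; with the cover shut its axes equal the chamber's and the cover's white plate (240 mm along x, 0.77 to 1.04 kg) reaches from here 214 mm along -y, its top face at z = 15 mm.
- cover_press (a point): Place to push: on the middle of the cover's outer (top) face, 180 mm from the hinge, axes as cover_hinge (z points out of the face; push along -z). Moving the open cover takes 5 to 8 N here, less as it comes down. In the last 0.025 rad before its seat the springy seal pushes back, 4 rising to 11 N; then the force rises steeply. Over 22 N spoils it.
- seal (a joint): How far the sprung seal strip, in the chamber's rim under the cover's free edge, is squeezed, m: 0 free (it stands 4.5 mm above the hard seat beside it), about 0.0043 with the cover fully home. The noise of this reading is large against its range.
Mind the look-alikes: they are no part of the job. Leave any green or orange look-alike of the slide_rack alone.

How it is judged:
On the way, in this order (a step that is already met when the one before it is completed fails the run):
1. the rack stands in the pocket, let go, with the cover still open (horizontal distance between slide_rack and chamber_pocket below 0.01 m and z of slide_rack in the frame of chamber_pocket below 0.003 m and angle between slide_rack's own z axis and vertical below 0.06 rad and contact force between the fingers and slide_rack below 0.1 N and value of joint cover above 0.8 rad), for 0.2 s.
2. the cover is fully home and is pressed there by the fingers with 12 to 22 N, for 0.3 s (value of joint seal above 0.003 m and contact force between the fingers and cover above 12 N), for 0.3 s.
At the end, for the whole second after the job is handed in: The cover is home: it stays down untouched with the seal squeezed by more than 3 mm (within about 1.5 mm of its hard seat); the rack stands in the pocket, upright within 0.06 rad, within 10 mm of the pocket's centre and within 3 mm of its floor, at rest (value of joint seal above 0.003 m and horizontal distance between slide_rack and chamber_pocket below 0.01 m and z of slide_rack in the frame of chamber_pocket below 0.003 m and angle between slide_rack's own z axis and vertical below 0.06 rad and linear speed of slide_rack below 0.02 m/s).
It fails at once if the cover slams: it turns faster than 0.8 rad/s towards shut within its last 0.3 rad (value of joint cover below 0.3 rad and velocity of joint cover below -0.8 rad/s).
It fails at once if the cover is forced: the robot presses on it with more than 22 N (contact force between any of the fingers, the arm and cover above 22 N).
It fails at once if the rack is tipped beyond 0.5 rad (angle between slide_rack's own z axis and vertical above 0.5 rad).
It fails at once if another thing on the bench is shoved more than 30 mm (distance of any of dishes_a, dishes_b, dishes_c, reagent_bottle, bottle_cap, tip_box, tube_rack, pipette from where it was at the start of the episode above 0.03 m).
It also fails if it takes over 72 s, if anything falls off the work surface, if the arm or the gripper's body presses on something with over 40 N, if the wrist force passes 120 N, or if a joint passes its speed limit or range.

### The arm

A 7-joint arm with a two-finger parallel gripper is mounted at the origin on the work surface. World frame = base frame: x ahead of the robot, y to its left, z up, the work surface at z = 0. Lengths are in m, angles in rad, forces in N, time in s.
With the tool pointing down it reaches from about 0.4 to 0.85 m from the base axis. Payload 6.9 kg.
Tool frame: the origin (TCP) lies midway between the tips of the shut fingers; the grasp point (between the pads) lies behind it (ctrl.pinch_z is the z of the grasp point in the tool frame, in m); z points along the fingers, y is the direction in which the jaws open and shut (so a half turn about z gives the same grasp; the last joint's range is limited). The gripper opens to 85 mm and grips with 20 to 120 N. Pads are 22 mm wide; open, the fingers measure 114 mm over their backs; the gripper's body (76 mm by 85 mm) begins 54 mm behind the grasp point. The pads swing forward as they close: fully open they stand 13 mm farther back than shut.
Start: joints at [-1.218, 0.507, -0.238, 1.5, 0.126, 1.149, -0.155], TCP at [0.153, 0.606, 0.231] pointing down, gripper open.
Joint ranges: [-3.08, 3.08], [-0.24, 2.05], [-1.43, 1.35], [0, 2.5], [-1.52, 4.66], [0.17, 1.96], [-2.89, 2.89]. Speed limits (rad/s): [2.39, 2.39, 3.14, 3.14, 3.14, 3.14, 3.14].

### API

Orientations are given as a unit quaternion [w, x, y, z].
In Python, from station import ctrl, get_state, vision, ticket, models gives the robot as it stands. Calls block until the motion is done:
- ctrl.movep(position, orientation): joint-space move of the TCP to a pose.
- ctrl.movel(position, frame=None, max_speed=0.15): straight line of the TCP; frame=None keeps the orientation; max_speed is the mean speed in m/s.
- ctrl.set_joints(angles): joint-space move.
- ctrl.ungrasp() and ctrl.close_gripper(force=None): open the fingers fully, or close them until they stop; force is the grip in N (None keeps the last).
- ctrl.pause(seconds).
- ctrl.ik(position, orientation): joint angles nearest the present ones, or None.
- get_state(): the state.
- vision.grab_frame(name): name is "scene" or "side" or "wrist"; returns (picture, depth): 420x560x3 uint8, blue, green, red; 420x560 float32, m along the optical axis (not along the pixel's ray), 0 where there is no reading.
- vision.camera_info(name): a dict with "mtx" (3x3 intrinsics, pixels), "dist_coeffs" ([k1, k2, p1, p2, k3] as OpenCV has them; the pictures are not rectified), "R" (3x3) and "t" (3): a world point X has camera coordinates R X + t; the wrist camera has in their place "hand_eye" (4x4, takes a point from camera to tool coordinates, whose origin is the TCP and whose axes are the flange's). Camera axes: x right, y down, z forward; pixel columns grow to the right and rows downward; lengths in m; the calibration is good to about 2 mm. A picture is of the moment at which its call begins: read the wrist's pose just before it. camera_info takes no time and is no camera call.
A pose or a line that the arm cannot do raises ctrl.Unreachable and nothing moves.
- ticket.close_job(): hands the job in, once; it reports no verdict.
Trained networks look in the newest picture that a camera, given by its name, has taken for a name from the list of things; names that differ only in an ending like _2 or _b are one class to them, and where a whole thing is asked for, a point or a joint stands for the part that bears it (a point fixed in the world has none). Each returns a list of dicts, best first, with "p" (0 to 1); they miss things now and then, are a little off and sometimes report something else, mostly with a low value. They report only what shows in the picture. A call takes as long as a camera call. They do not tell look-alikes from the thing itself.
- models.recognise(camera, target): "point" ([column, row] in pixels, amid what is visible of it).
- models.masks_of(camera, target): "mask" (420x560 bool, what is visible of it) and "point" ([column, row] in pixels, amid what is visible of it).
The state is a dict: "time": time; "qpos": joint angles; "qd": joint speeds; "tau": joint torques, N m; "tcp_pos": TCP position; "eef_rot": TCP orientation; "contact_force": force on the tool from outside, world axes, zero at the start; "wrist_torque": the same for the moment, N m; "width": finger opening in m.
Only numpy, scipy, OpenCV 4.12 (cv2) and the standard library are available. Lean on these libraries where they do the work, as an engineer would, in place of code of your own. Each camera call takes 0.05 s, during which the arm holds its last target.

## Working session

There is one attempt and no reset: what is moved stays moved. The work goes in short steps, each a Python script; the robot and the scene stay as the last script left them, time stands still between calls to the robot, and variables do not carry over. Pictures are saved under pics/ and viewed, and the job is handed in when it is done.

```bash
ls; mkdir -p pics; python3 - <<'E'
from station import ctrl, get_state, vision, ticket, models
import cv2
print(get_state(), ctrl.pinch_z)
for n in ("scene","side","wrist"):
    p,d=vision.grab_frame(n); cv2.imwrite(f"pics/{n}0.png",p)
    print(n,vision.camera_info(n))
    for t in ("slide_rack","chamber","cover"):
        print(t,[(round(r["p"],2),r["point"]) for r in models.recognise(n,t)])
E
```

```text
pics
{'time': 0.0, 'qpos': array([-1.21848947,  0.50837179, -0.23753971,  1.50113373,  0.12569314,
        1.14893751, -0.15480955]), 'qd': array([-0.00090877,  0.00054902,  0.00104633, -0.00070956, -0.00072054,
        0.00025969, -0.00134913]), 'tau': array([-1.27947711e-03, -6.20592070e+01, -2.18742102e+00, -2.49657530e+01,
        1.25370972e-02,  1.22777742e-02, -2.08268295e-05]), 'tcp_pos': array([0.15263411, 0.60554165, 0.23040882]), 'eef_rot': array([-1.03250673e-04,  1.23081425e-01,  9.92396140e-01, -9.24379846e-04]), 'contact_force': array([0.20501352, 0.34502964, 0.54851136]), 'wrist_torque': array([ 3.46585821e-02, -7.25044211e-05,  8.36593081e-03]), 'width': 0.08538187178342181} -0.0187
scene {'mtx': array([[457.65577797,   0.        , 280.32708791],
       [  0.        , 457.65577797, 214.04346678],
       [  0.        ,   0.        ,   1.        ]]), 'dist_coeffs': array([0.038679, 0.      , 0.      , 0.      , 0.      ]), 'R': array([[ 0.78277758,  0.62227612,  0.00562942],
       [ 0.4353399 , -0.54111667, -0.71949421],
       [-0.44467789,  0.56565465, -0.69447562]]
[... 851 characters left out ...]

cover [(0.8, [228.2, 115.4]), (0.47, [321.7, 226.8])]
wrist {'mtx': array([[362.94407755,   0.        , 277.81512465],
       [  0.        , 362.94407755, 209.34800659],
       [  0.        ,   0.        ,   1.        ]]), 'dist_coeffs': array([-0.03383198,  0.        ,  0.        ,  0.        ,  0.        ]), 'hand_eye': array([[ 7.15485912e-06, -9.48560533e-01, -3.16595824e-01,
         8.19624090e-02],
       [ 9.99999951e-01,  1.05705298e-04, -2.94106897e-04,
        -1.58629957e-04],
       [ 3.12444051e-04, -3.16595806e-01,  9.48560487e-01,
        -1.42764658e-01],
       [ 0.00000000e+00,  0.00000000e+00,  0.00000000e+00,
         1.00000000e+00]])}
slide_rack []
chamber []
cover []
```

View pics/scene0.png

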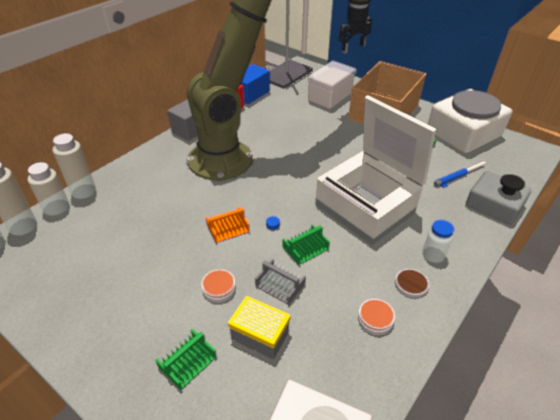

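View pics/side0.png

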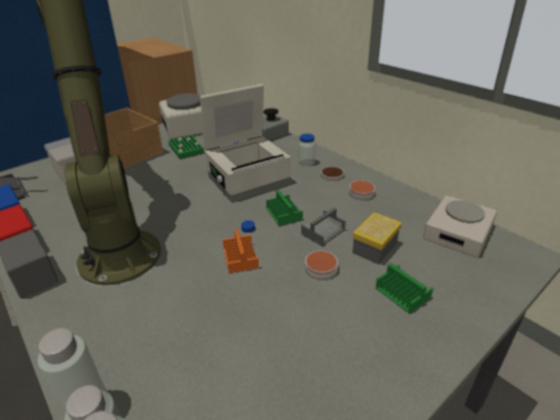

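Rack candidates in the scene picture are orange (228,224), green (306,244), green (187,358) and grey (279,283). The description says grey, so I'll confirm that with a crop and then measure.

```bash
cat > h.py <<'E'
from station import ctrl, get_state, vision, ticket, models
import cv2, numpy as np
from scipy.spatial.transform import Rotation as Rn
def cloud(n,d,st=None):
    i=vision.camera_info(n); H,W=d.shape
    u,v=np.meshgrid(np.arange(W),np.arange(H))
    uv=cv2.undistortPoints(np.stack([u,v],-1).reshape(-1,1,2).astype(float),i["mtx"],i["dist_coeffs"]).reshape(H,W,2)
    c=np.dstack([uv*d[...,None],d])
    if n=="wrist":
        T=i["hand_eye"]; t=c@T[:3,:3].T+T[:3,3]
        q=st["eef_rot"]; R=Rn.from_quat([q[1],q[2],q[3],q[0]]).as_matrix()
        w=t@R.T+st["tcp_pos"]
    else: w=(c-i["t"])@i["R"]
    w[d<=0]=np.nan
    return w
def proj(n,X):
    i=vision.camera_info(n)
    return cv2.projectPoints(np.asarray(X,float).reshape(-1,1,3),cv2.Rodrigues(i["R"])[0],i["t"],i["mtx"],i["dist_coeffs"])[0].reshape(-1,2)
def q_down(yaw): # tool z down, tool y axis in world at angle yaw
    y=np.array([np.cos(yaw),np.sin(yaw),0]); z=np.array([0,0,-1.]); x=np.cross(y,z)
    return q_of(np.stack([x,y,z],1))
def q_of(R):
    q=Rn.from_matrix(R).as_quat(); return np.array([q[3],q[0],q[1],q[2]])
E
python3 - <<'E'
from h import *
import pickle
D={}
for n in ("scene","side"):
    st=get_state(); p,d=vision.grab_frame(n); w=cloud(n,d,st)
    D[n]=(p,d,w)
    for t in ("slide_rack","chamber","cover"):
        for r in models.masks_of(n,t):
            m=r["mask"]; P=w[m]; P=P[~np.isnan(P[:,0])]
            col=p[m].mean(0).round()
            print(n,t,round(r["p"],2),r["point"],m.sum(),col,np.median(P,0).round(3),np.percentile(P,2,0).round(3),np.percentile(P,98,0).round(3))
            D[n,t,len([k for k in D if k[:2]==(n,t)])]=m
pickle.dump(D,open("D.pkl","wb"))
a=cv2.resize(D["scene"][0][190:330,200:360],None,fx=4,fy=4,interpolation=cv2.INTER_CUBIC)
cv2.imwrite("pics/crop1.png",a)
a=cv2.resize(D["side"][0][80:270,180:380],None,fx=4,fy=3.1,interpolation=cv2.INTER_CUBIC)
cv2.imwrite("pics/crop2.png",a)
E
```

```text
scene slide_rack 0.96 [307.3, 241.5] 1103 [ 51. 111.  37.] [ 0.507 -0.165  0.023] [ 0.448 -0.218  0.   ] [ 0.549 -0.105  0.063]
scene slide_rack 0.84 [278.3, 283.9] 1269 [115. 118. 120.] [ 0.525 -0.317  0.021] [ 0.471 -0.352  0.   ] [ 0.58  -0.269  0.063]
scene slide_rack 0.8 [185.4, 358.8] 1941 [ 65. 132.  50.] [ 0.497 -0.624  0.018] [ 0.447 -0.678 -0.001] [ 0.534 -0.568  0.065]
scene slide_rack 0.78 [226.7, 225.9] 1013 [ 14. 101. 202.] [ 0.272 -0.243  0.016] [ 0.211 -0.303 -0.002] [ 0.32  -0.191  0.063]
scene chamber 0.93 [381.0, 174.8] 9933 [131. 139. 146.] [0.563 0.165 0.109] [ 0.422 -0.019  0.002] [0.675 0.218 0.32 ]
scene cover 0.9 [394.7, 138.7] 4011 [117. 123. 131.] [0.571 0.186 0.233] [0.446 0.161 0.119] [0.676 0.218 0.322]
side slide_rack 0.78 [320.5, 225.4] 976 [78. 84. 84.] [ 0.51  -0.317  0.026] [ 0.463 -0.351  0.002] [ 0.575 -0.272  0.064]
side slide_rack 0.68 [286.2, 209.6] 730 [36. 76. 30.] [ 0.482 -0.169  0.028] [ 0.442 -0.217  0.004] [ 0.536 -0.098  0.065]
side slide_rack 0.66 [236.6, 255.8] 1140 [ 33.  69. 127.] [ 0.251 -0.252  0.027] [ 0.203 -0.303 -0.001] [ 0.319 -0.173  0.064]
side slide_rack 0.58 [401.1, 288.1] 1518 [37. 78. 31.] [ 0.481 -0.625  0.024] [ 0.446 -0.677  0.002] [ 0.523 -0.569  0.064]
side chamber 0.93 [238.5, 143.3] 7099 [ 88.  98. 101.] [0.534 0.17  0.111] [ 0.41  -0.018  0.005] [0.666 0.221 0.32 ]
side cover 0.72 [229.7, 115.9] 3272 [86. 95. 99.] [0.549 0.191 0.229] [0.441 0.162 0.119] [0.669 0.222 0.323]
```

View pics/crop1.png

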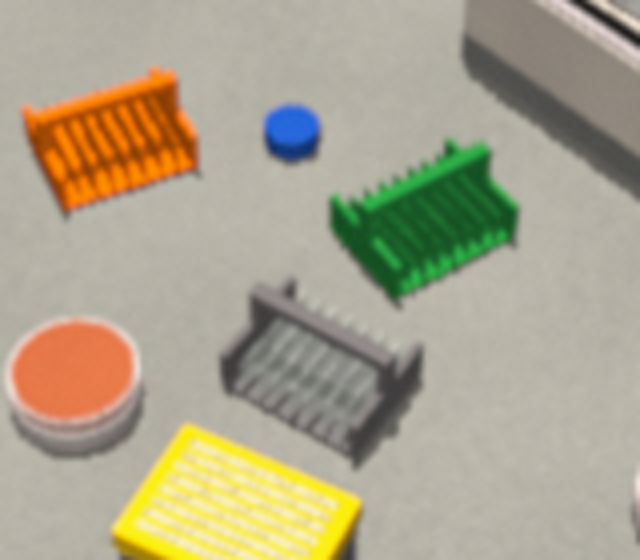

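View pics/crop2.png

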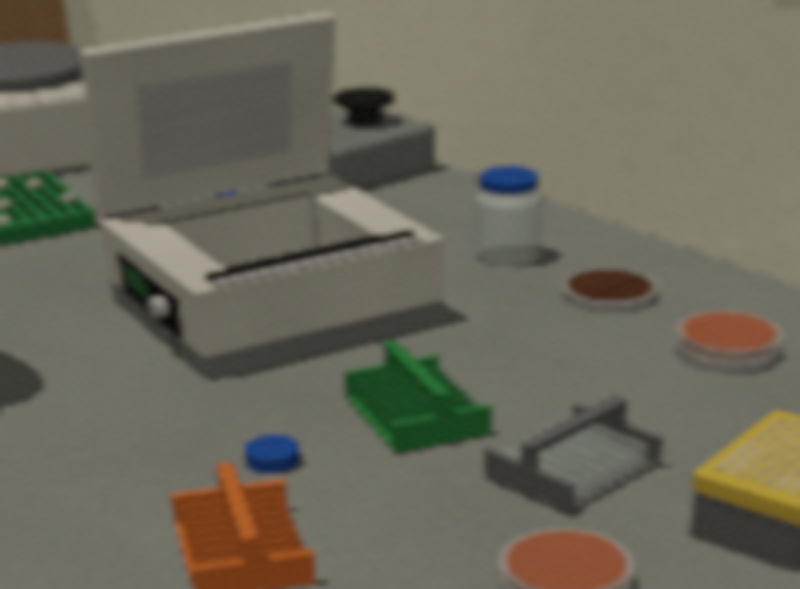

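```bash
python3 - <<'E'
from h import *
import pickle
D=pickle.load(open("D.pkl","rb"))
for n,k in(("scene",1),("side",0)):
    P=D[n][2][D[n,"slide_rack",k]]; P=P[~np.isnan(P[:,0])]
    B=P[P[:,2]>0.05]; B2=P[P[:,2]>0.004]
    print(n,len(B)); r=cv2.minAreaRect(B[:,:2].astype(np.float32)*1000); print("bar",r); print("all",cv2.minAreaRect(B2[:,:2].astype(np.float32)*1000))
    h,_=np.histogram(B2[:,2],bins=np.arange(0,.075,.005)); print(h)
    P=D[n][2][D[n,"chamber",0]&~D[n,"cover",0]]; P=P[~np.isnan(P[:,0])]
    T=P[(P[:,2]>.100)&(P[:,2]<.125)]
    print("rim",cv2.minAreaRect(T[:,:2].astype(np.float32)*1000), np.percentile(T[:,2],[5,50,95]))
    F=P[(P[:,2]<.05)]; print("floor",np.histogram(F[:,2],bins=np.arange(0,.055,.005))[0])
    C=D[n][2][D[n,"cover",0]]; C=C[~np.isnan(C[:,0])]; c0=np.median(C,0); C=C[np.linalg.norm(C-c0,axis=1)<.15]
    u,s,vt=np.linalg.svd(C-C.mean(0),full_matrices=False); print("cover n",vt[2],"c",C.mean(0),s)
E
```

```text
scene 219
bar ((524.2841186523438, -309.1368713378906), (107.8951416015625, 14.685720443725586), 4.424345970153809)
all ((523.2896728515625, -309.71392822265625), (111.75564575195312, 84.81828308105469), 5.2254157066345215)
[ 48 154 140 137 131 145 118  36   6  15  31  61 121   6]
rim ((527.8206787109375, 258.71026611328125), (281.6590270996094, 583.6005859375), 5.425817966461182) [0.10204438 0.10826622 0.11233127]
floor [137 120  99 113 151 281 281 189 153 187]
cover n [-0.16512663 -0.97604051 -0.14169728] c [0.56874062 0.18615407 0.23076511] [4.31598199 3.83373465 0.1700276 ]
side 154
bar ((518.5884399414062, -308.3092346191406), (110.69389343261719, 15.916501998901367), 6.70932149887085)
all ((520.1581420898438, -307.7329406738281), (115.63343811035156, 86.65907287597656), 4.893105506896973)
[ 18  76  58  67 159 193 125  39  12  15  22  32  93   7]
rim ((542.8087768554688, 106.23263549804688), (232.57394409179688, 244.45716857910156), 80.00231170654297) [0.10194209 0.10913595 0.11248412]
floor [ 98 103  95 100 102 102  87 106 127 128]
cover n [-0.17275037 -0.97494092 -0.14016959] c [0.55002416 0.19104659 0.22743548] [3.91250355 3.46741588 0.17352922]
```

The grey rack at scene (279,283) and side (321,226) is the right one: it is grey with clear slides, about 110×84 mm and 64 mm high. Its centre is near (0.522, -0.309) with a yaw of about 0.09. The chamber's yaw is about -0.17. Next are wrist views of both.

```bash
python3 - <<'E'
from h import *
import pickle
s=get_state()
ctrl.movel([0.15,0.60,0.47],max_speed=0.3)
W={}
for nm,pos,yaw in(("ch",[0.50,0.03,0.50],np.pi/2-0.172),("rk",[0.50,-0.309,0.36],np.pi/2+.09)):
    print(ctrl.ik(pos,q_down(yaw)))
    ctrl.movep(pos,q_down(yaw)); ctrl.pause(.2)
    st=get_state(); p,d=vision.grab_frame("wrist"); cv2.imwrite(f"pics/w_{nm}.png",p)
    W[nm]=(st,p,d,cloud("wrist",d,st))
    W[nm+"m"]=[(t,r) for t in ("slide_rack","chamber","cover") for r in models.masks_of("wrist",t)]
    print(st["time"],st["qpos"].round(2),[(t,r["point"],r["p"]) for t,r in W[nm+"m"]])
pickle.dump(W,open("W.pkl","wb"))
E
```

```text
[-0.36077233  0.22221463  0.35496837  1.23013298 -0.07734321  1.70229705
  1.37479422]
4.5333 [-0.36  0.22  0.35  1.23 -0.08  1.7   1.37] [('slide_rack', [171.8, 152.8], 0.9), ('slide_rack', [88.1, 22.8], 0.67), ('slide_rack', [98.0, 186.7], 0.65), ('chamber', [372.6, 164.0], 0.7), ('cover', [433.6, 178.7], 0.8), ('cover', [98.8, 181.6], 0.58)]
[ 0.207482    0.40551342  0.49321581  1.36793423 -0.19021211  1.41495243
  2.3569362 ]
6.3083 [ 0.21  0.4   0.49  1.37 -0.19  1.42  2.36] [('slide_rack', [44.5, 123.5], 0.97), ('slide_rack', [279.1, 170.6], 0.92), ('slide_rack', [392.5, 158.3], 0.72), ('slide_rack', [371.4, 8.7], 0.68), ('chamber', [521.0, 219.3], 0.66)]
```

View pics/w_ch.png

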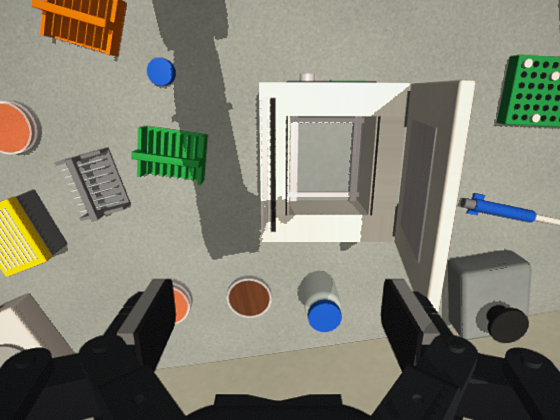

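View pics/w_rk.png

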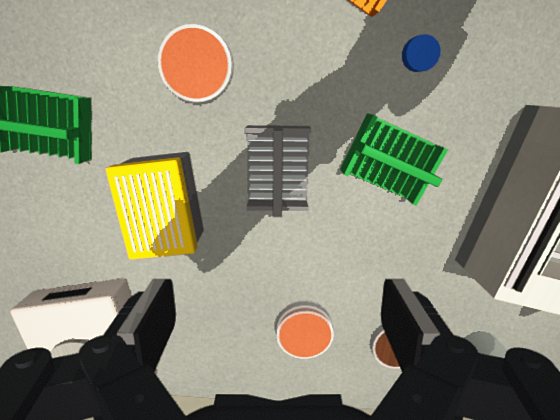

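```bash
python3 - <<'E'
from h import *
import pickle
W=pickle.load(open("W.pkl","rb"))
st,p,d,w=W["rk"]
# rack
m=[r for t,r in W["rkm"] if t=="slide_rack" and abs(r["point"][0]-279)<5][0]["mask"]
P=w[m];P=P[~np.isnan(P[:,0])]
B=P[P[:,2]>.054]; print("bar",len(B),cv2.minAreaRect(B[:,:2].astype(np.float32)*1000),np.percentile(B[:,2],[50,98]))
A=P[P[:,2]>.006]; print("all",cv2.minAreaRect(A[:,:2].astype(np.float32)*1000))
st,p,d,w=W["ch"]
ok=~np.isnan(w[...,0])
def show(name,w,ok):
    c=np.array([0.54,.1]); psi=-.172
    dx=w[...,:2]-c
    lx=dx[...,0]*np.cos(psi)+dx[...,1]*np.sin(psi); ly=-dx[...,0]*np.sin(psi)+dx[...,1]*np.cos(psi)
    im=np.zeros((500,600,3),np.uint8)
    g=ok&(abs(lx)<.15)&(abs(ly)<.125)
    hgt=np.clip(w[...,2]/0.13*179,0,179)
    for x,y,h in zip(lx[g],ly[g],hgt[g]): cv2.circle(im,(int(300+x*2000),int(250-y*2000)),2,(int(h),255,255),-1)
    cv2.imwrite(name,cv2.cvtColor(im,cv2.COLOR_HSV2BGR))
show("pics/top_w.png",w,ok)
E
```

```text
bar 807 ((520.4576416015625, -306.73248291015625), (108.79901123046875, 11.025664329528809), 5.030945301055908) [0.06400384 0.06580208]
all ((521.3304443359375, -307.26123046875), (111.00463104248047, 83.70610046386719), 4.7219157218933105)
```

View pics/top_w.png

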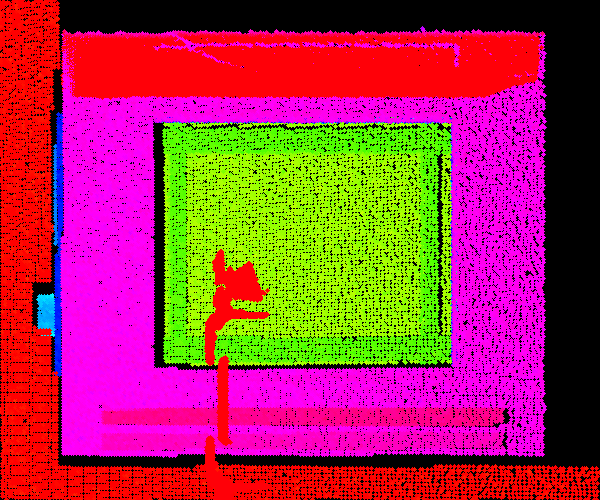

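```bash
python3 - <<'E'
from h import *
import pickle
W=pickle.load(open("W.pkl","rb"));D=pickle.load(open("D.pkl","rb"))
def fit(w,lab):
    c=np.array([.542,.103]);psi=-.172
    for it in range(3):
        Rm=np.array([[np.cos(psi),np.sin(psi)],[-np.sin(psi),np.cos(psi)]])
        L=(w[...,:2]-c)@Rm.T; z=w[...,2]
        g=(abs(L[...,0])<.14)&(abs(L[...,1])<.12)&(z>0)
        F=w[g&(abs(z-.0305)<.0025)&(abs(L[...,0])<.066)&(abs(L[...,1])<.052)]
        r=cv2.minAreaRect(F[:,:2].astype(np.float32)*1000)
        T=w[g&(abs(z-.110)<.003)]; r2=cv2.minAreaRect(T[:,:2].astype(np.float32)*1000)
        a=r[2]; a=a-90 if a>45 else a
        print(lab,"pocket",np.round(r[0],1),np.round(r[1],1),a,"rim",np.round(r2[0],1),np.round(r2[1],1),r2[2], "floorz",np.median(F[:,2]),"rimz",np.median(T[:,2]))
        break
fit(W["ch"][3],"wrist"); 
st,p,d,w=W["ch"]
# cover outline & angle
c=np.array([.5425,.1023]);psi=-.172
Rm=np.array([[np.cos(psi),np.sin(psi)],[-np.sin(psi),np.cos(psi)]])
for lab,w in(("wrist",w),("scene",D["scene"][2]),("side",D["side"][2])):
    L=(w[...,:2]-c)@Rm.T; z=w[...,2]
    g=(abs(L[...,0])<.11)&(L[...,1]>0.05)&(L[...,1]<.13)&(z>.16)&(z<.3)
    A=np.stack([L[g][:,0],L[g][:,1],z[g]],1)
    for _ in range(4):
        n=np.linalg.svd(A-A.mean(0),full_matrices=False)[2][2]; n*=-np.sign(n[1]); r=(A-A.mean(0))@n; A=A[abs(r)<.004] if (abs(r)<.004).sum()>100 else A
    print(lab,len(A),"n",n,"c",A.mean(0),"ang",np.arctan2(-n[1],-n[2]))
    # walls: front (-y) face, -x face
    gf=(abs(L[...,0])<.1)&(abs(L[...,1]+.105)<.02)&(z>.02)&(z<.09); 
    if gf.sum()>200: q=np.polyfit(L[gf][:,0],L[gf][:,1],1); print(" front y",np.median(L[gf][:,1]),q)
    gf=(abs(L[...,1])<.09)&(abs(L[...,0]+.12)<.012)&(z>.02)&(z<.1); 
    if gf.sum()>200: print(" -x face",np.median(L[gf][:,0]),gf.sum())
E
```

```text
wrist pocket [539.5 103. ] [ 92.6 125.3] -10.250740051269531 rim [542.5 103.3] [212.3 241. ] 80.20430755615234 floorz 0.03019020676476719 rimz 0.11016499062413873
wrist 5665 n [ 7.38014522e-04 -9.89609291e-01 -1.43780758e-01] c [-0.01093875  0.08579649  0.24173786] ang 1.4265154690086637
 -x face -0.12368965492660122 276
scene 2244 n [-0.00210841 -0.98947654 -0.14467801] c [0.00522838 0.08593425 0.23306363] ang 1.4256084471990067
 front y -0.10596685078256594 [-0.00038985 -0.10597711]
side 1656 n [-0.00178805 -0.99093765 -0.13431077] c [-0.00336965  0.08739066  0.23285642] ang 1.436078215733471
 front y -0.10476032922071758 [-0.00022951 -0.1048515 ]
 -x face -0.12164956451913023 331
```

```bash
python3 - <<'E'
from h import *
import pickle
W=pickle.load(open("W.pkl","rb"))
w=W["rk"][3]
for h in (.05,.07):
  g=(w[...,2]>h)&(w[...,0]>.40)&(w[...,0]<.62)&(w[...,1]<-.335)&(w[...,1]>-.5)&(w[...,2]<.15)
  P=w[g]; print(h,g.sum(),np.percentile(P,[1,99],0).round(3) if g.sum() else "")
q=q_down(np.pi/2+.085)
for z in (.15,.0413): print(ctrl.ik([.521,-.307,z],q))
ctrl.movep([.521,-.307,.15],q); ctrl.pause(.2)
st=get_state();p,d=vision.grab_frame("wrist");cv2.imwrite("pics/w_rk2.png",p);w=cloud("wrist",d,st)
g=(w[...,2]>.058)&(w[...,2]<.07)&(abs(w[...,0]-.521)<.07)&(abs(w[...,1]+.307)<.025)
print(g.sum(),cv2.minAreaRect(w[g][:,:2].astype(np.float32)*1000) if g.sum()>20 else "", st["tcp_pos"])
E
```

```text
0.05 5786 [[ 0.513 -0.499  0.06 ]
 [ 0.619 -0.41   0.08 ]]
0.07 5462 [[ 0.514 -0.499  0.072]
 [ 0.619 -0.412  0.08 ]]
[ 0.22985425  0.57929456  0.42737278  1.67524965 -0.28296795  0.94870764
  2.41763983]
[ 0.27893315  0.70501769  0.35072786  1.77958583 -0.34533876  0.71782184
  2.47109801]
2728 ((521.3233642578125, -306.9069519042969), (110.58183288574219, 11.930862426757812), 4.886844158172607) [ 0.52176959 -0.30767466  0.15172097]
```

View pics/w_rk2.png

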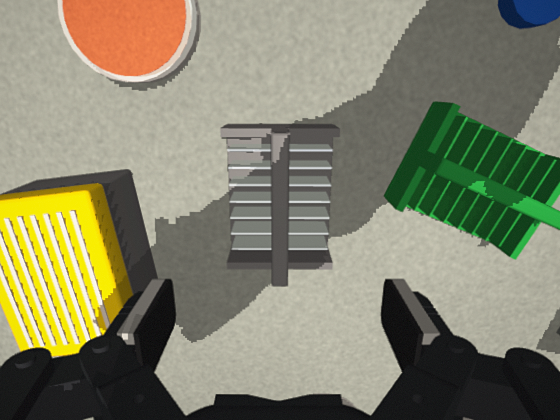

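The picture shows the grey rack with its bar along column 280, lined up with the jaws. The bar's centre at (0.521,-0.307) agrees with the earlier measurement, and the tip box is clear, so I'll grasp.

```bash
python3 - <<'E'
from h import *
q=q_down(np.pi/2+.085)
ctrl.movel([.5212,-.307,.041],frame=q,max_speed=.1) ; s=get_state(); print(s["tcp_pos"],s["contact_force"])
ctrl.close_gripper(40); s=get_state(); print(s["width"],s["tcp_pos"],s["contact_force"])
ctrl.movel([.5212,-.307,.10],max_speed=.1); ctrl.pause(.2); s=get_state(); print(s["width"],s["tcp_pos"],s["contact_force"],s["wrist_torque"],s["time"])
ctrl.movel([.5212,-.307,.25],max_speed=.2); s=get_state();
p,d=vision.grab_frame("wrist");cv2.imwrite("pics/w_g.png",p);w=cloud("wrist",d,s)
p,d=vision.grab_frame("side");cv2.imwrite("pics/s_g.png",p)
# bar in tool frame
i=vision.camera_info("wrist")
qq=s["eef_rot"];R=Rn.from_quat([qq[1],qq[2],qq[3],qq[0]]).as_matrix()
t=(w-s["tcp_pos"])@R
g=(abs(t[...,0])<.075)&(abs(t[...,1])<.05)&(t[...,2]<.06)&(t[...,2]>-.04)
P=t[g]; print(g.sum()); 
for lo,hi in((-.04,-.015),(-.015,0.005),(.005,.03),(.03,.06)):
    Q=P[(P[:,2]>lo)&(P[:,2]<hi)]
    if len(Q)>20: print(lo,hi,len(Q),np.median(Q[:,2]),cv2.minAreaRect(Q[:,:2].astype(np.float32)*1000))
E
```

```text
[ 0.52155661 -0.30732269  0.04163277] [-0.12416771 -0.66370263  0.25116661]
0.011272551354919261 [ 0.52119702 -0.30676741  0.04109542] [-0.13396523  0.72763228  3.16806564]
0.011139772020672796 [ 0.52082528 -0.30674681  0.09921941] [-0.62598726 -0.43780503 -1.50959571] [ 0.04703905 -0.05431476  0.03159844] 10.4583
31020
-0.04 -0.015 10021 -0.023017140805701806 ((5.166046142578125, -0.115447998046875), (98.38731384277344, 41.3481559753418), 17.670833587646484)
-0.015 0.005 2360 0.004117851105029716 ((0.055622100830078125, 0.16982269287109375), (83.60662841796875, 110.32669830322266), 89.999267578125)
0.005 0.03 14379 0.015641182485499124 ((-0.48775482177734375, 0.10165023803710938), (111.49884796142578, 84.16447448730469), 0.06388339400291443)
0.03 0.06 4260 0.03457229481992459 ((3.2792091369628906, 0.1128997802734375), (84.50628662109375, 104.26102447509766), 89.7208480834961)
```

View pics/w_g.png

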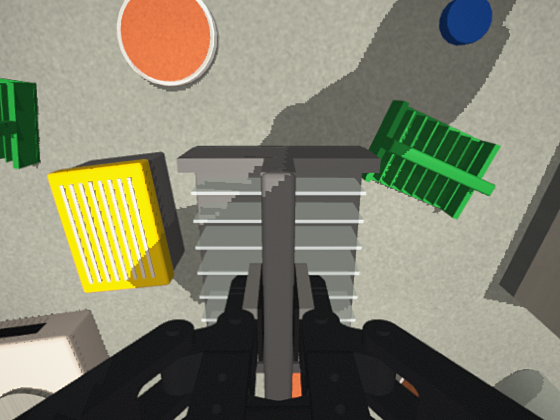

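View pics/s_g.png

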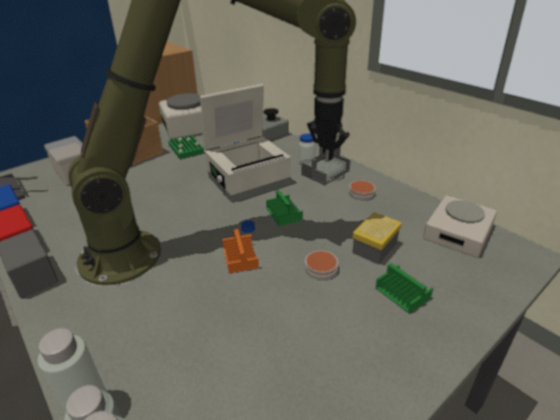

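The rack hangs straight and centred in the jaws, less than 0.5 mm off. Next I carry it over the chamber and lower it.

```bash
python3 - <<'E'
from h import *
q=q_down(np.pi/2-.171); c=[.5424,.1026]
ctrl.movep([.54,-.06,.27],q)
ctrl.movel([*c,.26],frame=q,max_speed=.15); ctrl.pause(.2); s=get_state(); print(s["tcp_pos"],s["contact_force"],s["width"],s["time"])
p,d=vision.grab_frame("wrist");cv2.imwrite("pics/w_p.png",p)
p,d=vision.grab_frame("side");cv2.imwrite("pics/s_p.png",p)
p,d=vision.grab_frame("scene");cv2.imwrite("pics/c_p.png",cv2.resize(p[60:270,260:540],None,fx=2.5,fy=2.5))
E
```

```text
[0.54248696 0.10169753 0.26016142] [ 0.33776218  0.34948111 -2.13230259] 0.011149214290791494 13.8667
```

View pics/w_p.png

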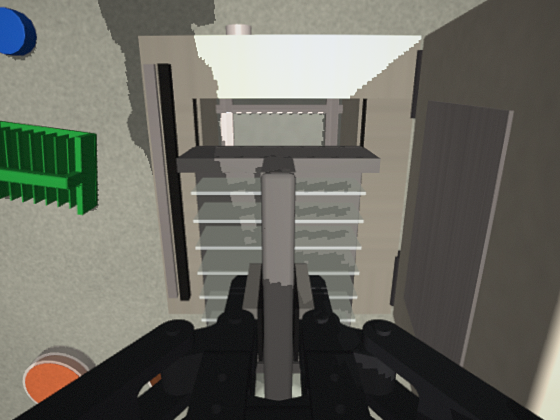

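View pics/c_p.png

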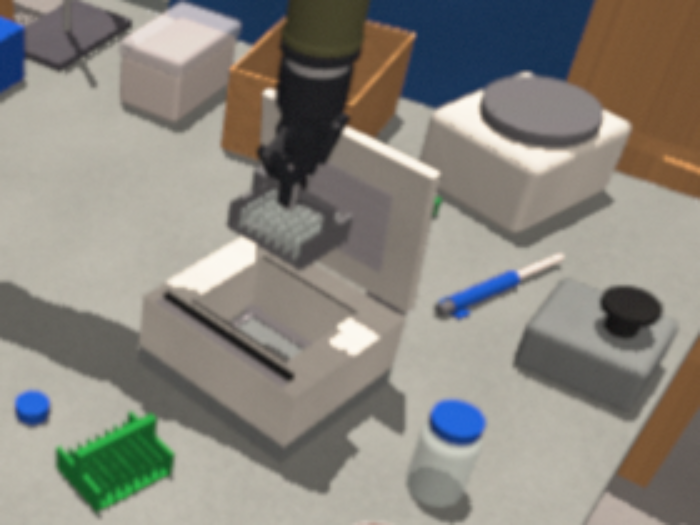

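The wrist picture shows the well's walls at columns 196 and 364, symmetric about the bar at 280. The rack clears the cover, so I'm lowering it.

```bash
python3 - <<'E'
from h import *
q=q_down(np.pi/2-.171); c=[.5424,.1032]
for z in (.15,.10,.085,.078):
    ctrl.movel([*c,z],frame=q,max_speed=.1 if z>.1 else .05); s=get_state(); print(s["tcp_pos"].round(4),s["contact_force"].round(1),s["width"].round(4),s["time"])
    if abs(s["contact_force"][2]+2)>4: break
for z in np.arange(.076,.0665,-.0015):
    ctrl.movel([*c,z],max_speed=.03); s=get_state(); print(s["tcp_pos"].round(4),s["contact_force"].round(1),s["width"].round(4),s["time"])
    if s["contact_force"][2]>1.5: break
p,d=vision.grab_frame("wrist");cv2.imwrite("pics/w_d.png",p)
E
```

```text
Traceback (most recent call last):
AttributeError: 'float' object has no attribute 'round'
```

```bash
python3 - <<'E'
from h import *
q=q_down(np.pi/2-.171); c=[.5424,.1032]
for z in (.15,.10,.085,.078):
    ctrl.movel([*c,z],frame=q,max_speed=.1 if z>.1 else .05); s=get_state(); print(s["tcp_pos"].round(4),s["contact_force"].round(1),s["time"])
    if abs(s["contact_force"][2]+2)>4: break
else:
  for z in np.arange(.076,.0665,-.0015):
    ctrl.movel([*c,z],max_speed=.03); s=get_state(); print(s["tcp_pos"].round(4),s["contact_force"].round(1),s["time"])
    if s["contact_force"][2]>1.5: break
p,d=vision.grab_frame("wrist");cv2.imwrite("pics/w_d.png",p)
E
```

```text
[0.5426 0.1032 0.1504] [ 0.9  0.3 -2.8] 15.5167
[0.5427 0.1032 0.1003] [ 0.   0.5 -1.7] 16.6667
[0.5422 0.1031 0.0846] [-0.3  0.2 -2. ] 17.1167
[0.5422 0.1032 0.0777] [-0.5 -0.2 -2.6] 17.4083
[0.5424 0.1032 0.076 ] [-0.2  1.1 -1.9] 17.6583
[0.5423 0.1032 0.0744] [ 0.  -0.2 -2.5] 17.9083
[0.5423 0.1032 0.0729] [ 0.2 -0.2 -2.2] 18.1583
[0.5423 0.1032 0.0714] [-0.6  0.4 -2. ] 18.4083
[0.5425 0.1033 0.071 ] [-3.3 -0.1  7.5] 18.6583
```

View pics/w_d.png

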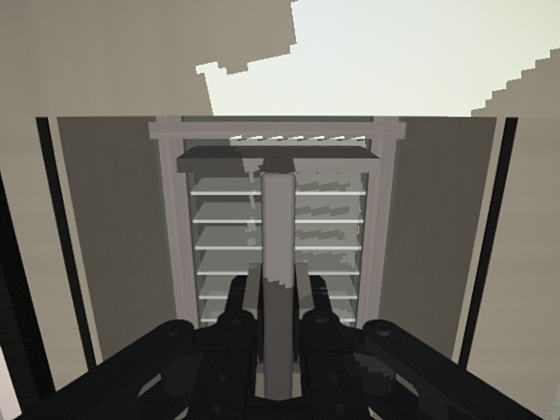

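Contact came at TCP z = 0.071, which is the pocket floor height, and the rails are symmetric on both sides. I'll release, retreat and check.

```bash
python3 - <<'E'
from h import *
q=q_down(np.pi/2-.171); c=[.5424,.1030]
ctrl.ungrasp(); s=get_state(); print(s["tcp_pos"].round(4),s["contact_force"].round(1),s["width"],s["time"])
ctrl.movel([*c,.14],max_speed=.08); s=get_state(); print(s["contact_force"].round(1))
ctrl.movel([*c,.30],max_speed=.2); ctrl.pause(.1); s=get_state(); print(s["tcp_pos"].round(4),s["contact_force"].round(1),s["time"])
p,d=vision.grab_frame("wrist");cv2.imwrite("pics/w_r.png",p);w=cloud("wrist",d,s)
psi=-.171;Rm=np.array([[np.cos(psi),np.sin(psi)],[-np.sin(psi),np.cos(psi)]])
L=(w[...,:2]-[.5424,.1026])@Rm.T;z=w[...,2]
g=(abs(L[...,0])<.07)&(abs(L[...,1])<.03)&(z>.085)&(z<.099); print(cv2.minAreaRect(L[g].astype(np.float32)*1000),np.median(z[g]))
g=(abs(L[...,0])<.06)&(abs(L[...,1])<.05)&(z>.045)&(z<.08); print(cv2.minAreaRect(L[g].astype(np.float32)*1000),np.median(z[g]))
p,d=vision.grab_frame("side");cv2.imwrite("pics/s_r.png",p)
E
```

```text
[0.5424 0.1032 0.07  ] [-0.1  0.1  0.8] 0.08546113484984812 19.4167
[ 0.1  0.5 -0.1]
[0.5417 0.103  0.2985] [-0.1 -0.5 -0.7] 21.4917
((-0.3348846435546875, 0.11810064315795898), (109.5406265258789, 11.706169128417969), 0.30776816606521606) 0.09398251676094106
((-0.06782150268554688, -0.0024566650390625), (110.32145690917969, 83.7271728515625), 0.03248538821935654) 0.061324888172692604
```

View pics/w_r.png

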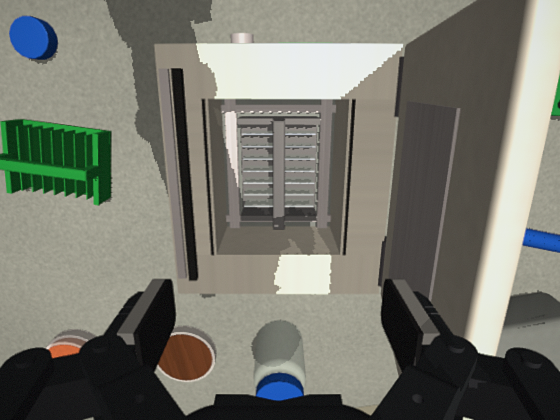

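View pics/s_r.png

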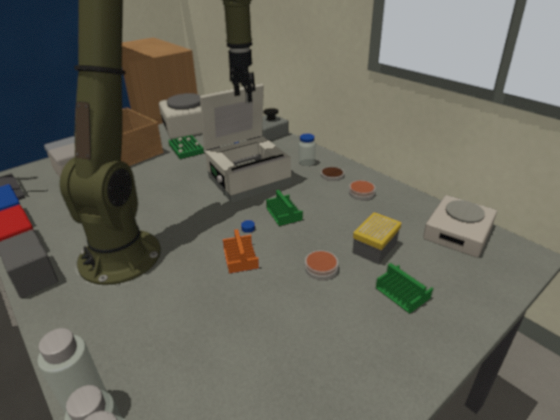

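The rack is in the pocket, within 0.4 mm of centre, with its bar top at z = 0.094 as expected. Next is the cover: I'll check which tool tilts are reachable along the press arc.

```bash
cat > cov.py <<'E'
from h import *
psi=-.171; C=np.array([.5424,.1026,0.])
ex=np.array([np.cos(psi),np.sin(psi),0]); ey=np.array([-np.sin(psi),np.cos(psi),0]); ez=np.array([0,0,1.])
def press(th,off=0.,r=.18,x=0.):
    a=-np.cos(th)*ey+np.sin(th)*ez; n=np.sin(th)*ey+np.cos(th)*ez
    return C+ex*x+.105*ey+.110*ez+r*a+(.015+off)*n
def tool(phi,spin):
    z=-np.sin(phi)*ey-np.cos(phi)*ez
    # spin 0: tool y = "up-ish" ey side ; rotates about z
    y0=np.cos(phi)*ey-np.sin(phi)*ez
    y0=y0-z*(y0@z); y0/=np.linalg.norm(y0); x0=np.cross(y0,z)
    y=np.cos(spin)*y0+np.sin(spin)*x0
    return q_of(np.stack([np.cross(y,z),y,z],1))
E
python3 - <<'E'
from cov import *
for spin in np.deg2rad([0,90,180,-90]):
    print("spin",np.rad2deg(spin))
    for th,phi in((1.426,1.426),(1.426,1.2),(1.426,1.0),(1.426,.8),(1.426,.6),(1.0,1.0),(1,.6),(.5,.5),(0.05,0)):
        r=[]
        for off in (.06,0):
            j=ctrl.ik(press(th,off),tool(phi,spin)); r.append(None if j is None else j.round(2).tolist())
        print(th,phi,r)
E
```

```text
spin 0.0
1.426 1.426 [None, [-1.03, 1.15, 0.75, 1.08, 0.48, 1.95, 1.06]]
1.426 1.2 [None, [-0.98, 1.01, 0.61, 1.09, 0.44, 1.91, 0.98]]
1.426 1.0 [[-1.05, 1.07, 0.95, 0.92, 0.1, 1.93, 1.18], [-0.95, 0.9, 0.58, 1.13, 0.35, 1.83, 0.96]]
1.426 0.8 [[-0.93, 0.87, 0.54, 0.99, 0.23, 1.86, 0.96], [-0.92, 0.8, 0.55, 1.18, 0.26, 1.73, 0.96]]
1.426 0.6 [[-0.9, 0.77, 0.52, 1.07, 0.13, 1.73, 0.96], [-0.89, 0.7, 0.54, 1.24, 0.16, 1.61, 0.99]]
1.0 1.0 [[-0.94, 0.87, 0.58, 1.18, 0.37, 1.8, 0.97], [-0.93, 0.84, 0.59, 1.34, 0.38, 1.65, 0.94]]
1 0.6 [[-0.88, 0.67, 0.55, 1.28, 0.17, 1.6, 1.01], [-0.86, 0.64, 0.58, 1.43, 0.19, 1.46, 1.02]]
0.5 0.5 [[-0.81, 0.57, 0.59, 1.53, 0.15, 1.34, 1.09], [-0.78, 0.6, 0.6, 1.65, 0.14, 1.19, 1.1]]
0.05 0 [[-0.45, 0.43, 0.5, 1.81, -0.25, 0.96, 1.56], [-0.41, 0.5, 0.46, 1.89, -0.3, 0.82, 1.61]]
spin 90.0
1.426 1.426 [None, [-1.11, 1.26, 1.08, 1.08, 0.29, 1.86, 2.82]]
1.426 1.2 [None, [-1.09, 1.12, 0.99, 1.1, 0.22, 1.83, 2.77]]
1.426 1.0 [[-1.06, 1.08, 0.99, 0.92, 0.08, 1.92, 2.77], [-0.94, 0.9, 0.56, 1.13, 0.36, 1.83, 2.52]]
1.426 0.8 [[-0.78, 0.83, 0.14, 0.98, 0.44, 1.
[... 1544 characters left out ...]
[[-1.06, 1.08, 1.0, 0.92, 0.07, 1.92, -0.36], [-1.08, 1.03, 1.01, 1.13, 0.1, 1.76, -0.36]]
1.426 0.8 [[-1.05, 0.98, 0.97, 0.99, -0.03, 1.83, -0.39], [-1.07, 0.92, 0.99, 1.18, 0.01, 1.68, -0.36]]
1.426 0.6 [[-1.04, 0.87, 0.94, 1.08, -0.12, 1.72, -0.39], [-1.04, 0.81, 0.96, 1.24, -0.08, 1.6, -0.35]]
1.0 1.0 [[-1.09, 1.0, 1.02, 1.18, 0.12, 1.73, -0.35], [-1.09, 0.99, 1.03, 1.35, 0.13, 1.57, -0.36]]
1 0.6 [[-1.04, 0.78, 0.97, 1.28, -0.06, 1.58, -0.33], [-1.03, 0.76, 0.98, 1.43, -0.04, 1.43, -0.3]]
0.5 0.5 [[-0.98, 0.68, 0.97, 1.53, -0.07, 1.32, -0.24], [-0.95, 0.71, 0.96, 1.65, -0.09, 1.17, -0.22]]
0.05 0 [[-0.66, 0.52, 0.87, 1.81, -0.46, 1.02, 0.22], [-0.62, 0.59, 0.81, 1.89, -0.54, 0.9, 0.29]]
```

I'm using spin 0 with a tilt of min(0.8, θ): close the fingers, go over the cover, and come in behind its outer face.

```bash
python3 - <<'E'
from cov import *
ctrl.close_gripper(60)
A=press(1.426,.06)+[0,0,.10]; B=C+.0*ex+.16*ey+[0,0,.47]
for P,q in((B,tool(0,0)),(A,tool(.8,0)),(press(1.426,.06),tool(.8,0))): print(P.round(3),ctrl.ik(P,q))
p0=get_state()["tcp_pos"]
ctrl.movel([p0[0],p0[1],.47],max_speed=.25)
ctrl.movel(B,frame=tool(.2,0),max_speed=.2)
ctrl.movep(A,tool(.8,0)); ctrl.pause(.1); s=get_state(); print(s["tcp_pos"],A,s["contact_force"].round(1),s["time"])
for n in("side","scene"):
    p,d=vision.grab_frame(n);cv2.imwrite(f"pics/{n}_b.png",p)
E
```

```text
[0.57 0.26 0.47] [-0.70854026  0.4776898   0.50253532  0.96169672 -0.2269501   1.74939339
  1.10431825]
[0.568 0.254 0.399] None
[0.568 0.254 0.299] [-0.9266446   0.87204636  0.53697507  0.98660164  0.22990322  1.8643939
  0.95676275]Traceback (most recent call last):
  File "<stdin>", line 8, in <module>
station.Unreachable: the arm cannot take that pose within its joint ranges
```

```bash
python3 - <<'E'
from cov import *
print(get_state()["tcp_pos"],get_state()["time"])
for up in (.1,.07,.05):
  for phi in (.7,.6,.5,.4): print(up,phi,ctrl.ik(press(1.426,.06)+[0,0,up],tool(phi,0)))
E
```

```text
[0.56969612 0.25911355 0.46993592] 24.1417
0.1 0.7 None
0.1 0.6 [-0.88537422  0.74907544  0.58369704  0.85161777  0.13042363  1.9569718
  1.0595181 ]
0.1 0.5 [-0.86834511  0.69840979  0.57056017  0.89721603  0.07464448  1.89598966
  1.05112937]
0.1 0.4 [-0.84878512  0.64812288  0.55778092  0.94727023  0.01931974  1.83101729
  1.04982937]
0.07 0.7 [-0.91326248  0.80364413  0.59311575  0.88678903  0.17585635  1.94355005
  1.0421707 ]
0.07 0.6 [-0.89928527  0.75301878  0.58377084  0.92826172  0.12037533  1.88462961
  1.03457835]
0.07 0.5 [-0.88210105  0.70197336  0.57173308  0.97434758  0.06717841  1.82176777
  1.03194434]
0.07 0.4 [-0.86160841  0.65135683  0.55843427  1.02427079  0.01455149  1.75560507
  1.03565367]
0.05 0.7 [-0.9220141   0.80988387  0.59592514  0.93172235  0.16521564  1.89900666
  1.02544342]
0.05 0.6 [-0.90711958  0.75824846  0.58414959  0.97420487  0.11325688  1.83861123
  1.01989196]
0.05 0.5 [-0.8897786   0.70687705  0.57250357  1.02088235  0.06163423  1.77441465
  1.02060785]
0.05 0.4 [-0.86867523  0.65598066  0.55876977  1.07102217  0.0105736   1.70730978
  1.02732503]
```

```bash
python3 - <<'E'
from cov import *
ctrl.movel(press(1.426,.06)+[0,0,.10],frame=tool(.5,0),max_speed=.2)
ctrl.movel(press(1.426,.06),frame=tool(.7,0),max_speed=.15); ctrl.pause(.1)
s=get_state(); print(s["tcp_pos"],s["contact_force"].round(1),s["time"])
for n in("side","scene"):
    p,d=vision.grab_frame(n);cv2.imwrite(f"pics/{n}_b.png",cv2.resize(p[0:260,150:480],None,fx=2.2,fy=2.2))
E
```

```text
[0.56918586 0.25296692 0.30105132] [ 0.3 -0.3  0.7] 25.5667
```

View pics/side_b.png

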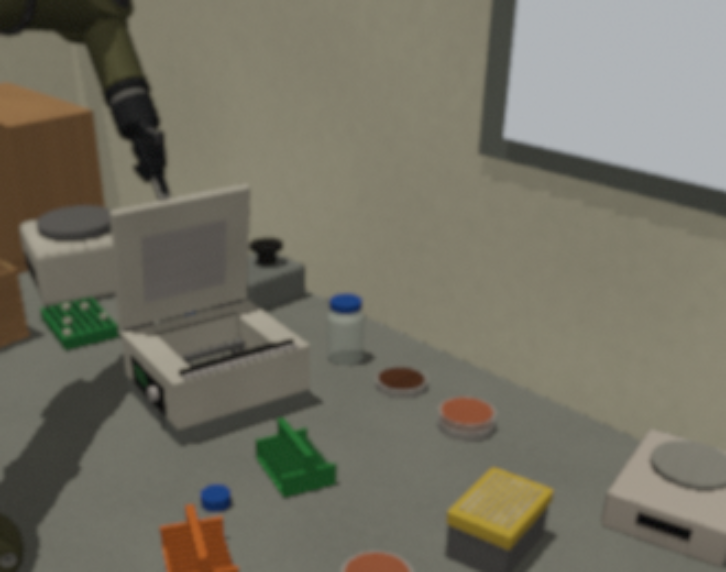

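View pics/scene_b.png

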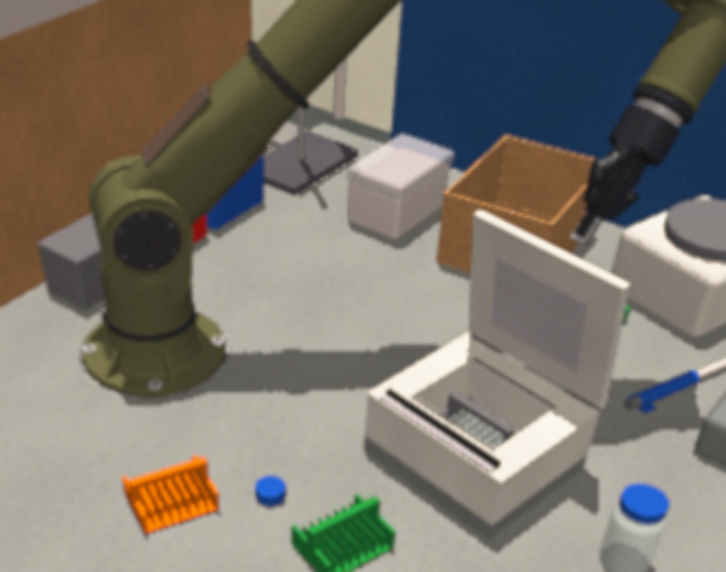

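The tool stands clear behind the cover. Now I'll approach to contact and begin the push.

```bash
python3 - <<'E'
from cov import *
def F(th):
    s=get_state(); n=np.sin(th)*ey+np.cos(th)*ez; return s["contact_force"]@n, s
th=1.426
for off in (.03,.018,.012,.007,.003,0):
    ctrl.movel(press(th,off),frame=tool(.7,0),max_speed=.06 if off<.03 else .1); f,s=F(th); print(off,round(f,2),s["contact_force"].round(1),s["time"])
    if f>3: break
print("arc")
t=th
while t>0.75:
    t-=.08
    ctrl.movel(press(t,off),frame=tool(min(.7,t),0),max_speed=.06); f,s=F(t); print(round(t,3),round(f,2),s["contact_force"].round(1),round(s["time"],2))
    if f>14: break
for n in("side","scene"):
    p,d=vision.grab_frame(n);cv2.imwrite(f"pics/{n}_c.png",cv2.resize(p[0:260,150:480],None,fx=2.2,fy=2.2))
print(off)
E
```

```text
0.03 1.36 [0.5 1.3 0.3] 26.1167
0.018 0.02 [ 0.4  0.  -0.3] 26.4667
0.012 0.0 [-0.8  0.1  0.3] 26.7167
0.007 -0.12 [-0.4 -0.  -0.1] 26.9667
0.003 0.93 [ 0.1  1.  -0.7] 27.2167
0 4.08 [-0.1  4.   1. ] 27.4667
arc
1.346 1.74 [ 0.   2.2 -1.6] 27.86
1.266 1.24 [ 0.4  1.5 -0.9] 28.25
1.186 -0.39 [-0.2 -0.3 -0.3] 28.64
1.106 0.63 [-0.5  0.5  0.5] 29.03
1.026 0.57 [0.7 0.2 0.5] 29.43
0.946 -0.58 [-0.3 -0.7 -0. ] 29.82
0.866 -0.01 [ 0.3 -0.3  0.2] 30.21
0.786 -1.3 [-0.1 -1.7 -0.2] 30.6
0.706 0.36 [-0.4  0.8 -0.2] 30.99
0
```

View pics/scene_c.png

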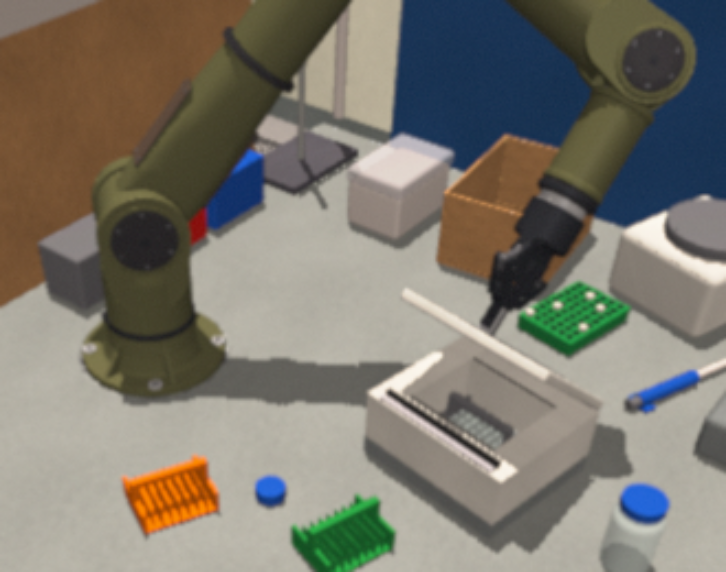

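The cover follows and holds. I'll continue slower to 0.12 rad, then feel for the seat.

```bash
python3 - <<'E'
from cov import *
t=.706
while t>0.13:
    t-=.08 if t>.4 else .05
    ctrl.movel(press(t,0),frame=tool(min(.7,t),0),max_speed=.05 if t>.4 else .03); s=get_state(); f=s["contact_force"]@(np.sin(t)*ey+np.cos(t)*ez); print(round(t,3),round(f,2),s["contact_force"].round(1),round(s["time"],2))
    if f>14: break
s=get_state();print(s["tcp_pos"],press(t,0))
p,d=vision.grab_frame("side");cv2.imwrite(f"pics/side_d.png",cv2.resize(p[0:260,150:480],None,fx=2.2,fy=2.2))
E
```

```text
0.626 -0.23 [-1.   0.2 -0.3] 31.53
0.546 0.51 [-0.2  0.4  0.4] 31.98
0.466 0.2 [-0.6  0.1  0.2] 32.42
0.386 -0.33 [ 0.   0.4 -0.5] 33.05
0.336 0.25 [-0.9  0.8  0. ] 33.5
0.286 0.13 [ 0.1  0.7 -0.1] 33.95
0.236 -0.55 [ 0.8  0.2 -0.6] 34.4
0.186 0.44 [ 0.3 -0.2  0.5] 34.85
0.136 0.14 [0.8 0.7 0. ] 35.3
0.086 -0.35 [ 0.2 -0.6 -0.3] 35.75
[0.5298356  0.0303754  0.14034696] [0.52996986 0.03061901 0.14040549]
```

View pics/side_d.png

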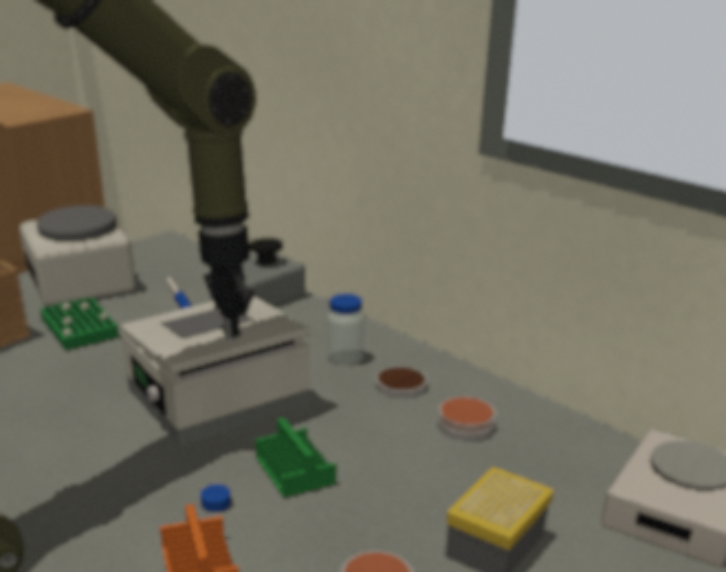

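```bash
python3 - <<'E'
from cov import *
def Fz(k=4):
    a=[]
    for _ in range(k):
        ctrl.pause(.02); a.append(get_state()["contact_force"][2])
    return np.mean(a),np.std(a)
t=.086; q=tool(.03,0); x,y,z=press(.03,0); z=press(t,0)[2]
f=0;hold=0
while get_state()["time"]<60:
    st=.0012 if f<2.5 else .0006 if f<9 else .0003
    z-=st
    ctrl.movel([x,y,z],frame=q,max_speed=.02); f,sd=Fz(3 if f<9 else 5); s=get_state(); print(round(z,4),s["tcp_pos"].round(4)[2],round(f,2),round(sd,2),round(s["time"],2))
    if f>14.8: break
for _ in range(10):
    ctrl.pause(.07); s=get_state(); print(s["contact_force"].round(1),s["tcp_pos"][2].round(4))
print(z,s["time"])
E
```

```text
0.1392 0.1393 0.14 0.3 36.1
0.138 0.1379 0.24 0.45 36.4
0.1368 0.1367 0.06 0.26 36.7
0.1356 0.1355 0.4 0.3 37.0
0.1344 0.1343 0.52 0.05 37.3
0.1332 0.1331 0.17 0.39 37.6
0.132 0.132 1.36 0.3 37.9
0.1308 0.1309 3.83 0.35 38.2
0.1302 0.1303 5.43 0.4 38.5
0.1296 0.1298 5.45 0.41 38.8
0.129 0.1293 6.0 0.14 39.1
0.1284 0.1287 6.88 0.34 39.4
0.1278 0.1283 9.19 0.34 39.7
0.1275 0.1283 12.17 0.34 40.03
0.1272 0.1283 15.0 0.5 40.37
[-4.1 -1.2 13.9] 0.1283
[-4.7 -1.9 14.8] 0.1283
[-5.4 -1.  14.9] 0.1283
[-5.  -1.9 14.5] 0.1283
[-4.6 -1.1 14.1] 0.1282
[-5.1 -0.6 14.7] 0.1282
[-4.8 -2.1 14.7] 0.1282
[-4.5 -1.9 13.7] 0.1282
[-4.2 -2.1 15. ] 0.1282
[-4.  -1.5 14.7] 0.1283
0.12720548955474542 41.0333
```

The seat is hard at z = 0.1283. I'll press slightly more, to about 16 N, hold, then let go and check.

```bash
python3 - <<'E'
from cov import *
x,y,_=press(.03,0); q=tool(.03,0)
ctrl.movel([x,y,.12706],frame=q,max_speed=.02)
for _ in range(6):
    ctrl.pause(.1); s=get_state(); print(s["contact_force"].round(1),np.linalg.norm(s["contact_force"]).round(1))
ctrl.movel([x,y,.131],max_speed=.02); 
ctrl.movel([x,y,.30],max_speed=.15)
ctrl.pause(.1); s=get_state(); print(s["contact_force"].round(1),s["time"])
for n in ("wrist","side","scene"):
    p,d=vision.grab_frame(n); cv2.imwrite(f"pics/{n}_e.png",p); w=cloud(n,d,s)
    L=w-C; lx=L@ex; ly=L@ey; z=w[...,2]
    for yy in (-.09,-.05,0,.05):
        g=(abs(lx)<.1)&(abs(ly-yy)<.01)&(z>.1)&(z<.16); print(n,yy,g.sum(),np.median(z[g]).round(4) if g.sum() else "")
E
```

```text
[-4.5 -1.5 16.3] 16.9
[-5.4 -2.1 16.5] 17.4
[-5.  -1.3 15.2] 16.0
[-4.7 -1.8 15.9] 16.6
[-4.9 -0.3 16.6] 17.3
[-5.7 -0.8 16.1] 17.1
[ 0.9 -0.2 -1.4] 43.6083
wrist -0.09 4483 0.1286
wrist -0.05 4817 0.1279
wrist 0 4939 0.1275
wrist 0.05 4886 0.1266
side -0.09 161 0.1281
side -0.05 144 0.1273
side 0 128 0.1269
side 0.05 121 0.1259
scene -0.09 307 0.1257
scene -0.05 290 0.1249
scene 0 269 0.1267
scene 0.05 260 0.1259
```

View pics/wrist_e.png

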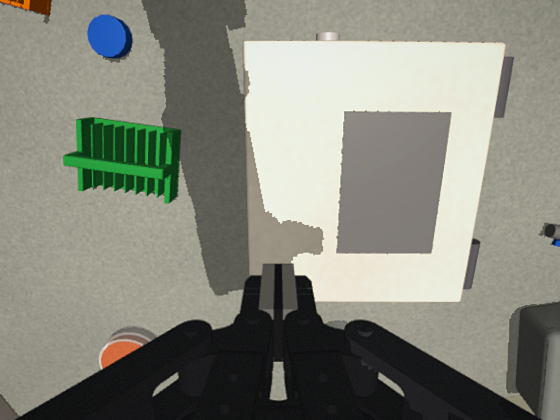

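View pics/side_e.png

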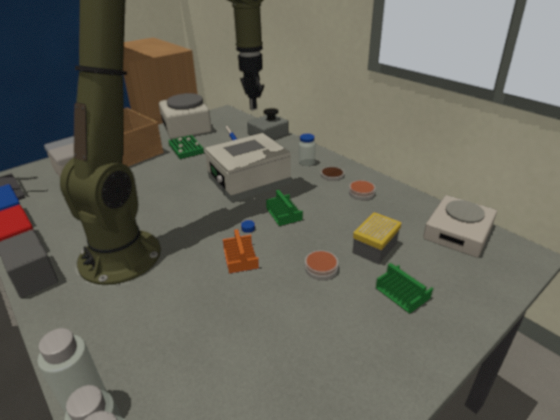

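```bash
python3 -c "
from h import *
print(ticket.close_job(), get_state()['time'])"
```

```text
the job is handed in; nothing more can be done
the job is handed in; nothing more can be done
```

The grey slide rack stands in the chamber's pocket, the cover is shut with its seal bedded, and the job is handed in at about 44 s of the 72 s allowed. No verdict was reported.

- **Rack:** I picked it up by its carrying bar and released it in the pocket. The wrist camera then put it within about 0.4 mm of the pocket's centre. Its bar top was at z = 0.094, the right height for standing on the floor. I couldn't see it again after the cover closed.
- **Cover:** I pushed it down in slow steps with the closed fingers. It met its hard seat at z ≈ 0.1283 at the press point.
- **Seal:** I pressed at about 15 N for 0.7 s, then at about 16 N downward for 0.6 s. The highest total force I read was 17.4 N, which includes about 5 N sideways.
- **After letting go:** The wrist depth still shows the cover near z = 0.1283 at the press point, so it stayed down. The scene camera reads about 3 mm lower near the free edge and the side camera is within 1 mm; I trusted the wrist camera.
- **Not checked directly:** The state gives no reading for the seal, the cover's angle or its speed. I read forces only between moves, so brief peaks during the push were not seen. The other things on the bench look unmoved in the last pictures, but I did not measure them.

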